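Tip the parts carton over into the photo frame

ROBOT

A 6-joint arm with a two-finger parallel gripper is mounted at the origin on the work surface. World frame = base frame: x ahead of the robot, y to its left, z up, the work surface at z = 0. Lengths are in mm, angles in rad, forces in N, time in s.
With the tool pointing down it reaches from about 275 to 1000 mm from the base axis. Payload 8.4 kg.
Tool frame: the origin (TCP) lies between the finger pads; the fingertips stand 8 mm ahead of it and the grasp point (between the pads) lies 11 mm behind it (tcp_to_tips is the distance from the TCP to the fingertips, in mm); z points along the fingers, y is the line along which they close (so a half turn about z gives the same grasp; the last joint's range is limited). The gripper opens to 85 mm and grips with 20 to 120 N. Pads are 22 mm wide; open, the fingers measure 114 mm over their backs; the gripper's body (76 mm by 85 mm) begins 54 mm behind the grasp point. The pads swing forward as they close: fully open they stand 13 mm farther back than shut.
Start: joints at [-1.235, 0.353, 1.633, -0, 1.155, -0.002], TCP at [207.131, -589.682, 239.281] pointing down, gripper open.
Joint ranges: [-2.63, 2.63], [-0.92, 2.1], [0.06, 2.66], [-1.3, 4.44], [0, 2.69], [-3.02, 3.02]. Speed limits (rad/s): [2.22, 2.22, 2.79, 3.14, 3.14, 3.14].

INTERFACE

Orientations are given as [roll, pitch, yaw] about the fixed x, y, z axes, in that order (R = Rz(yaw) Ry(pitch) Rx(roll)).
In Python, from rig import * gives the robot as it stands.
- The arm moves only by the tool step_arm, never from a script. Its argument "motion" is a list of rows, each an object with "claw": the finger opening in mm, from 0 to 85.4; "delta_pos": the shift along the tool's x, y, z in mm, a list of three; "turn": the turn about the tool's z in rad. In form: [{"claw": claw, "delta_pos": [dx, dy, dz], "turn": turn}, ...]. A call has 1 to 8 rows; each row shifts and turns the commanded pose from where the row before left it, along the tool's axes as they then stand; what a row does not reach is not made up. A row lasts 1/12 s, in which the tool goes at most 41.7 mm and 7.16 degrees, less where a joint would pass 70% of its speed; a pose out of reach is approached as far as the arm can. A call is refused whole if a number of a shift passes 41.7 or a number of a turn 0.125, either way. A call with a gripper value outside its range is refused whole. The fingers move at their own pace and stop on an object; "force" is the grip in N (left out, the last holds). Time passes only in rows, so rows that do not move let the fingers close. It gives the time, the measured TCP pose, the force, the opening and the grip force at its end, in the units of the state.
- sense(): the state, without advancing time (a new reading comes with each control period).
- grab_frame(name): name is "side" or "top"; returns a dict with "img" (384x512x3 uint8, red, green, blue), "vertical_fov" (degrees; the focal length in pixels is half the picture's height over the tangent of half this angle, whatever the lens; pixels are square), "cx", "cy" (the principal point, pixels), "R" (3x3) and "t" (3): a world point X has camera coordinates R X + t. Camera axes: x right, y down, z forward; pixel columns grow to the right and rows downward; lengths in mm; the calibration is good to about 2 mm. A picture is of the moment at which its call begins. There is no depth.
- sign_off(): hands the job in; it is judged then, once.
The state is a dict: "clock": time; "qpos": joint angles; "qvel": joint speeds; "joint_efforts": joint torques, N m; "eef_pos": TCP position; "tcp_rot": TCP orientation; "contact_force": force on the tool from outside, world axes, zero at the start; "wrist_torque": the same for the moment, N m; "opening": opening from 0.0 (shut) to 1.0 (fully open); "grasp_force": force on a finger pad.
Only numpy, scipy, OpenCV 4.12 (cv2) and the standard library are available. Lean on these libraries where they do the work, as an engineer would, in place of code of your own. Each camera call takes 0.05 s, during which the arm holds its last target. There are 200 camera calls.

TASK

The taller of the two cartons standing on the photo mat is to be photographed lying down: without gripping it, gently push it low down so that it slides, still standing, until its foot is a little way inside the nearest line of the printed frame, then push it high up so that it topples over and comes down flat on its broad side, wholly inside the frame. Only push: nothing may be lifted or carried. Leave the shorter carton and all the other things on the desk where they are, and keep off the camera.

Things in the scene. Friction and masses are not known exactly. Their poses are not given: they have to be found in the camera images.
- tall_carton: Brown cardboard carton on end, 110 wide (own x) x 70 thick (own y) x 170 mm high, 0.25 to 0.5 kg. Origin: centre of its underside. Stands beyond the left or right end of the frame (varies), 10 to 75 mm off the line, a broad face towards the frame within 15 degrees. Friction on the mat 0.45 to 0.75: it slides if pushed below 40 mm, tips if pushed above 110 mm, and falls alone past about 22 degrees.
- tall_mid (a point): Centre of the tall carton's volume, 85 mm above its underside.
- tall_corner_a (a point): Point on the tall carton's underside at own x = -55 mm, y = 0 (half-way through the thickness).
- tall_corner_b (a point): The same at own x = +55 mm, underside.
- tall_corner_c (a point): The same at own x = -55 mm, on the carton's top (own z = 170 mm).
- tall_corner_d (a point): The same at own x = +55 mm, on the carton's top.
- short_carton: Closed cardboard carton like the tall one but lower: 120 wide (x) x 75 thick (y) x 95 mm high, origin at the centre of its underside. Stands at the other end of the frame. To be left alone.
- photo_mat: Fixed dark grey mat on the desk, 300 (own x) x 640 (own y) x 3 mm; origin at the centre of its underside, on the desk top. Lies roughly square to the robot; place and yaw vary.
- photo_frame (a point): Centre of the rectangle printed in white lines on the mat, on the mat's top face (3 mm above the desk); axes as the mat's. Clear inside the lines: 160 mm along x, 220 mm along y; lines 5 mm wide, flush with the mat. A carton lying in it along y has 25 mm to spare all round.
- doc_camera: Fixed document camera at the mat's far (+x) side, origin under its base, 205 mm from the frame's centre along the mat's +x. Base 95 x 130 x 20 mm; a slim arm rises to 285 mm, its head (within 28 mm either side of the centre line) reaches back to 100 mm from the frame's centre along +x and hangs at 240 to 295 mm height. Not to be touched.
- stapler: Black stapler, 36 x 145 (own y) x 60 mm, lying on the mat between the frame and the robot. Origin under its centre. Leave.
- highlighter: Flat highlighter pen, 13 x 120 (own y) x 19 mm, lying on the mat along its far edge, left of the camera. Origin under its centre. Leave.
- tape_dispenser: Black tape dispenser, 150 (own x) x 62 x 95 mm, on the desk beyond the mat's far edge, left of the camera. Origin under its centre. Leave.
- calculator: Grey desk calculator, 150 (own x) x 105 x 30 mm, on the desk left of the mat. Origin under its centre. Leave.
- mouse: Black mouse, 108 (own x) x 60 x 36 mm, on the desk right of the mat. Origin under its centre. Leave.
- pen_pot: Black round pen pot with pens, 84 mm across, 100 mm high (pens to 160), on the desk beyond the mat's far edge, right of the camera. Origin under its centre. Leave.
- mug: White mug, 82 mm across with a handle, 95 mm high, on the desk right of the mat. Origin under its centre. Leave.

How it is judged:
By the outcome, as a careful person would: the job done as asked, in the order asked, and still so for the second after the job is handed in, with the robot touching nothing.
It also fails if it takes over 46 s, if anything falls off the work surface, if the arm or the gripper's body presses on something with over 40 N, if the wrist force passes 120 N, or if a joint passes its speed limit or range.

## Working session

There is one attempt and no reset: what is moved stays moved. The work goes in short steps, Python scripts to look and compute and a tool call to move; the robot and the scene stay as the last step left them, time stands still between calls to the robot, and variables do not carry over. Pictures are saved under pics/ and viewed, at most 10 in all, crops included, and the job is handed in when it is done.

Besides the shell and the picture viewer there is one more tool, called after "Request:" as name(argument=value, ...), one argument or row to a line, values as JSON. step_arm: Moves the arm, as the interface text tells. Its arguments: {"type":"object","properties":{"motion":{"type":"array","items":{"type":"object","properties":{"claw":{"type":"number"},"delta_pos":{"type":"array","items":{"type":"number"}},"turn":{"type":"number"}}}},"force":{"type":"number"}},"required":["motion"]}

```bash
mkdir -p pics
python3 - <<'E'
from rig import *
import cv2,pickle
for n in("top","side"):
    f=grab_frame(n);pickle.dump(f,open(f"pics/{n}0.pkl","wb"))
    cv2.imwrite(f"pics/{n}0.png",cv2.resize(f["img"][:,:,::-1],(768,576),interpolation=cv2.INTER_CUBIC))
    print(n,f["vertical_fov"],f["cx"],f["cy"],f["R"],f["t"])
print(sense())
E
```

```text
top 52.13325866428119 253.79622193532953 191.172432775177 [[-0.02122296 -0.99967428 -0.01417431]
 [-0.99862031  0.02187745 -0.04773724]
 [ 0.04803179  0.01314163 -0.99875935]] [  31.37660678  552.10860561 1467.12056126]
side 51.42280375107831 262.06261021789015 189.99404070432243 [[-0.7827945  -0.62225939  0.00510049]
 [-0.31493787  0.38909205 -0.86569135]
 [ 0.53670001 -0.67926477 -0.50055217]] [ 446.91522161  284.74682349 1149.08759656]
{'clock': 0.1, 'qpos': array([-1.23541902e+00,  3.53583456e-01,  1.63407199e+00,  9.68985013e-06,
        1.15520625e+00, -2.42067426e-03]), 'qvel': array([-0.00050688, -0.00212803, -0.00240032, -0.00030748,  0.00058604,
       -0.00105579]), 'joint_efforts': array([-1.33111989e-03, -6.06360555e+01, -3.42823148e+01, -1.56666863e-05,
        3.96583375e-03,  3.54987992e-05]), 'eef_pos': array([ 206.98152334, -589.27928113,  238.62866791]), 'tcp_rot': array([-3.14032364e+00, -1.19319649e-05,  3.37794060e-01]), 'contact_force': array([0.41128502, 0.78738844, 0.13694849]), 'wrist_torque': array([-0.02196807, -0.02511449,  0.03136014]), 'grasp_force': 0.0, 'opening': 1.0009923374308838}
```

View pics/top0.png

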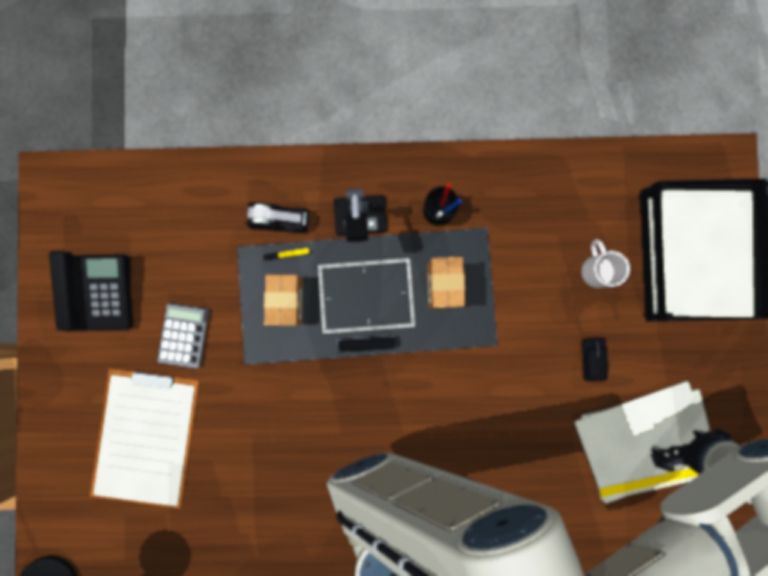

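View pics/side0.png

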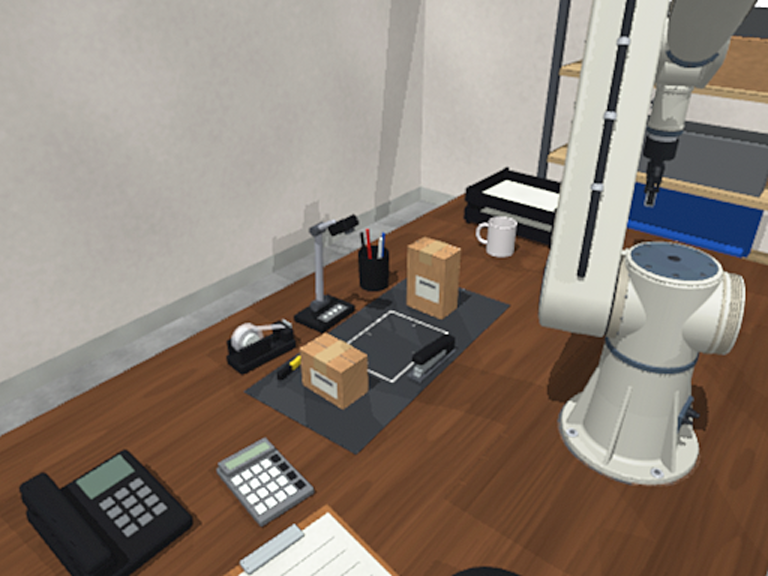

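The tall carton is at the right end of the frame: in top view its top is near (447,282), and in side view it runs from (433,245) to (433,315). The short carton is at left (282,300). I'll enlarge both to read the corners.

Run:
```python
import cv2,pickle
a=pickle.load(open("pics/top0.pkl","rb"))["img"][145:250,150:340,::-1]
cv2.imwrite("pics/topc.png",cv2.resize(a,None,fx=4,fy=4,interpolation=cv2.INTER_CUBIC))
b=pickle.load(open("pics/side0.pkl","rb"))["img"][150:300,160:345,::-1]
cv2.imwrite("pics/sidec.png",cv2.resize(b,None,fx=4,fy=4,interpolation=cv2.INTER_CUBIC))
```

```text
(no output)
```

View pics/topc.png

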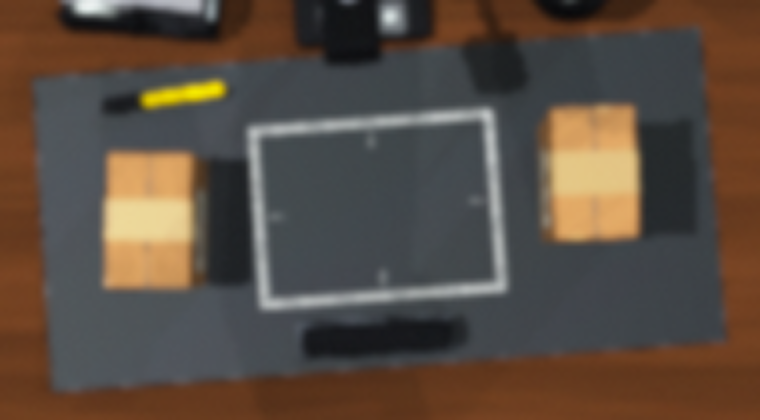

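View pics/sidec.png

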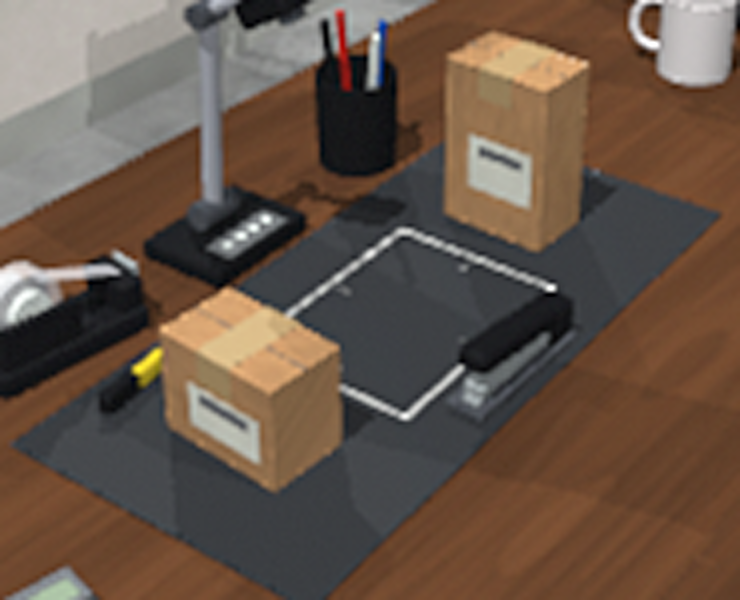

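Top crop: the frame's outer corners are at (248,126), (493,108), (506,291) and (262,309), and the carton's top corners are near (550,106), (636,104) and (640,239). Side crop: the carton's top corners are (447,57), (492,32), (588,65) and (541,93), and its bottom corners (447,214), (540,249) and (580,206).

```bash
cat > h.py <<'E'
import numpy as np,pickle
from scipy.optimize import least_squares
def load(p): return pickle.load(open(p,"rb"))
def proj(f,X):
    c=np.asarray(X,float)@np.array(f["R"]).T+f["t"]; F=192/np.tan(np.radians(f["vertical_fov"]/2))
    return np.c_[F*c[:,0]/c[:,2]+f["cx"],F*c[:,1]/c[:,2]+f["cy"]]
def unproj(f,uv,z):
    F=192/np.tan(np.radians(f["vertical_fov"]/2)); R=np.array(f["R"]); o=-R.T@f["t"]
    d=np.c_[(np.array(uv)-[f["cx"],f["cy"]])/F,np.ones(len(uv))]@R
    return o+d*((z-o[2])/d[:,2])[:,None]
def crop(p,off,k=4): return (np.array(p,float)+.5)/k-.5+off
def body(p,L,z0=0):
    c,s=np.cos(p[2]),np.sin(p[2]); L=np.asarray(L,float)
    return np.c_[p[0]+c*L[:,0]-s*L[:,1],p[1]+s*L[:,0]+c*L[:,1],L[:,2]+z0]
def fit(obs,p0):  # obs: (frame, pix, local pts)
    r=least_squares(lambda p:np.concatenate([(proj(f,body(p,L,3))-u).ravel() for f,u,L in obs]),p0,x_scale=[10,10,.1])
    return r.x,np.round(r.fun.reshape(-1,2),1)
E
python3 - <<'E'
from h import *
T=load("pics/top0.pkl");S=load("pics/side0.pkl")
FR=[[85,115,0],[85,-115,0],[-85,-115,0],[-85,115,0]]
ft=crop([(248,126),(493,108),(506,291),(262,309)],[150,145])
fs=crop([(402,228),(404,418)],[160,150])
p,r=fit([(T,ft,FR),(S,fs,[FR[1],FR[3]])],[700,0,0]);print("frame",p,r.tolist())
w,h=55,35
# side view: camera at +y,-x... left=+x
loc=lambda l:np.array(l,float)
ct=crop([(550,106),(636,104),(640,239)],[150,145])
Lt=loc([(w,h,170),(w,-h,170),(-w,-h,170)])
cs=crop([(447,57),(492,32),(588,65),(541,93),(447,214),(540,249),(580,206)],[160,150])
Ls=loc([(w,h,170),(w,-h,170),(-w,-h,170),(-w,h,170),(w,h,0),(-w,h,0),(-w,-h,0)])
q,r=fit([(T,ct,Lt),(S,cs,Ls)],[700,-200,0]);print("carton",q,r.tolist())
c,s=np.cos(p[2]),np.sin(p[2]);d=q[:2]-p[:2]
print("in frame axes",[c*d[0]+s*d[1],-s*d[0]+c*d[1]],q[2]-p[2])
E
```

```text
frame [5.33564232e+02 5.68574798e+01 4.97143590e-02] [[0.8, 0.3], [-0.2, 0.5], [-0.2, -0.6], [0.3, -0.8], [-0.2, 0.3], [0.2, 1.0]]
carton [ 5.54594771e+02 -1.35482201e+02  1.62052921e-02] [[1.0, 0.3], [0.3, 0.0], [0.7, -1.1], [-0.3, -0.0], [-0.5, -0.3], [0.3, -0.5], [1.5, -0.4], [-1.0, 0.2], [-0.5, 1.1], [-0.4, 3.9]]
in frame axes [np.float64(11.44644948080687), np.float64(-193.14713297511219)] -0.03350906699014665
```

Run:
```python
import cv2,pickle
import numpy as np
b=pickle.load(open("pics/side0.pkl","rb"))["img"][60:150,400:480,::-1]
a=pickle.load(open("pics/top0.pkl","rb"))["img"][270:340,410:500,::-1]
b=cv2.resize(b,(400,450),interpolation=cv2.INTER_CUBIC);a=cv2.resize(a,(400,311),interpolation=cv2.INTER_CUBIC)
a=cv2.copyMakeBorder(a,0,139,0,0,cv2.BORDER_CONSTANT)
cv2.imwrite("pics/grip.png",np.clip(np.hstack([b,a]).astype(float)*1.8,0,255).astype(np.uint8))
```

```text
(no output)
```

View pics/grip.png

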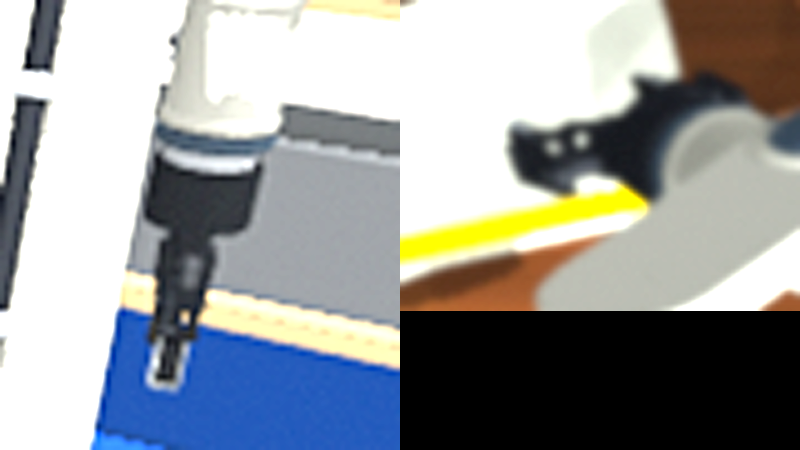

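The top crop shows the finger linkage and knuckle near (550,140), and the side crop shows the fingers narrow below a wider body. Pushing along tool x would let the body touch the carton first, so I'll push low with a finger's back (tool y). I'll move to behind the carton and check the open gripper's profile before descending.

Request:
step_arm(
  motion=[
    {"claw": 85, "delta_pos": [0, 0, 0], "turn": 0.096},
    {"claw": 85, "delta_pos": [0, 0, 0], "turn": 0.096},
    {"claw": 85, "delta_pos": [0, 0, 0], "turn": 0.096},
    {"claw": 85, "delta_pos": [26, -22, 0], "turn": 0},
    {"claw": 85, "delta_pos": [26, -22, 0], "turn": 0},
    {"claw": 85, "delta_pos": [26, -22, 0], "turn": 0},
    {"claw": 85, "delta_pos": [26, -22, 0], "turn": 0},
    {"claw": 85, "delta_pos": [26, -22, 0], "turn": 0},
  ],
)

```text
clock: 0.77
eef_pos: [332.2, -472.0, 239.0]
tcp_rot: [-3.141, 0.0, 0.049]
contact_force: [0.8, -0.7, 0.3]
opening: 0.997
grasp_force: 0.0
```

Request:
step_arm(
  motion=[
    {"claw": 85, "delta_pos": [26, -22, 0], "turn": 0},
    {"claw": 85, "delta_pos": [26, -22, 0], "turn": 0},
    {"claw": 85, "delta_pos": [26, -22, 0], "turn": 0},
    {"claw": 85, "delta_pos": [26, -22, 0], "turn": 0},
    {"claw": 85, "delta_pos": [26, -22, 0], "turn": 0},
    {"claw": 85, "delta_pos": [26, -22, 0], "turn": 0},
    {"claw": 85, "delta_pos": [26, -22, 0], "turn": 0},
    {"claw": 85, "delta_pos": [0, 0, 0], "turn": 0},
  ],
)

```text
clock: 1.43
eef_pos: [509.1, -306.7, 239.1]
tcp_rot: [-3.14, -0.002, 0.053]
contact_force: [0.1, 1.0, 0.3]
opening: 0.998
grasp_force: 0.0
```

Run:
```python
from rig import *
import cv2,pickle,numpy as np
from h import *
s=sense();print(s["clock"],s["eef_pos"],s["tcp_rot"],s["qpos"],s["contact_force"])
f=grab_frame("side");pickle.dump(f,open("pics/s1.pkl","wb"))
u=proj(f,[s["eef_pos"]])[0];print(u)
x,y=int(u[0]),int(u[1]); x0,y0=max(x-70,0),max(y-75,0)
c=f["img"][y0:y0+110,x0:x0+140,::-1];print(x0,y0)
e=s["eef_pos"]
for h in (-8,0,40,65,90,110):
  for w in(-57,57): print(h,w,np.round((proj(f,[[e[0]+.05*w,e[1]-w,e[2]+h]])[0]-[x0,y0])*5))
cv2.imwrite("pics/g1.png",np.clip(cv2.resize(c,None,fx=5,fy=5,interpolation=cv2.INTER_CUBIC)*1.6,0,255).astype(np.uint8))
```

```text
1.4333 [ 509.10459003 -306.74908214  239.05642517] [-3.14020408e+00 -1.53988996e-03  5.29031405e-02] [-0.54593357  0.30573183  1.70158712  0.00222396  1.13378543  0.97101779] [0.1150595  1.03692601 0.34616775]
[325.52466105 136.71692732]
255 61
-8 -57 [315. 413.]
-8 57 [386. 365.]
0 -57 [316. 403.]
0 57 [387. 356.]
40 -57 [320. 352.]
40 57 [392. 307.]
65 -57 [323. 319.]
65 57 [395. 276.]
90 -57 [326. 286.]
90 57 [398. 244.]
110 -57 [328. 259.]
110 57 [401. 218.]
```

View pics/g1.png

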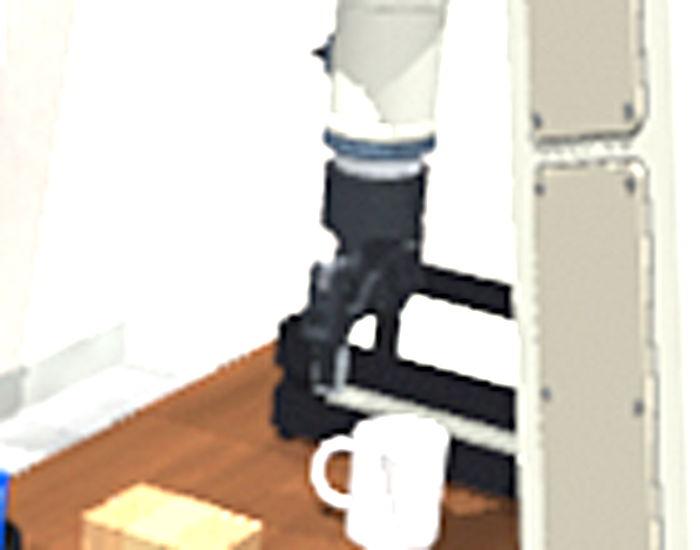

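The near finger shows at (310–345, 265–390), against a dark tray, and its outline roughly matches ±57 mm. I'll descend behind the carton and let force and torque show the contact height.

Request:
step_arm(
  motion=[
    {"claw": 85.4, "delta_pos": [27, -21, 0], "turn": 0},
    {"claw": 85.4, "delta_pos": [27, -21, 0], "turn": 0},
    {"claw": 85.4, "delta_pos": [0, 0, 38], "turn": 0},
    {"claw": 85.4, "delta_pos": [0, 0, 38], "turn": 0},
    {"claw": 85.4, "delta_pos": [0, 0, 38], "turn": 0},
    {"claw": 85.4, "delta_pos": [0, 0, 38], "turn": 0},
    {"claw": 85.4, "delta_pos": [0, 0, 38], "turn": 0},
    {"claw": 85.4, "delta_pos": [0, 0, 0], "turn": 0},
  ],
)

```text
clock: 2.15
eef_pos: [552.0, -264.3, 42.1]
tcp_rot: [-3.136, 0.011, 0.049]
contact_force: [-1.1, 0.4, -0.4]
opening: 0.999
grasp_force: 0.0
```

Run:
```python
from rig import *
import cv2,pickle,numpy as np
from h import *
s=sense();print(s["clock"],s["eef_pos"],s["tcp_rot"],s["contact_force"],s["wrist_torque"])
out=[]
for n in("side","top"):
    f=grab_frame(n);pickle.dump(f,open(f"pics/{n}2.pkl","wb"))
    x,y=(235,130) if n=="side" else (215,140)
    c=f["img"][y:y+110,x:x+80] if n=="side" else f["img"][y:y+110,x+50:x+130]
    out.append(cv2.resize((255*(c[:,:,::-1]/255.)**.6).astype(np.uint8),None,fx=5,fy=5,interpolation=cv2.INTER_CUBIC))
cv2.imwrite("pics/g2.png",np.hstack(out))
```

```text
2.15 [ 551.96984194 -264.33747983   42.14694162] [-3.13613663  0.01057516  0.04930206] [-1.07398102  0.35172412 -0.38707324] [ 0.03098372  0.08568186 -0.00182754]
```

View pics/g2.png

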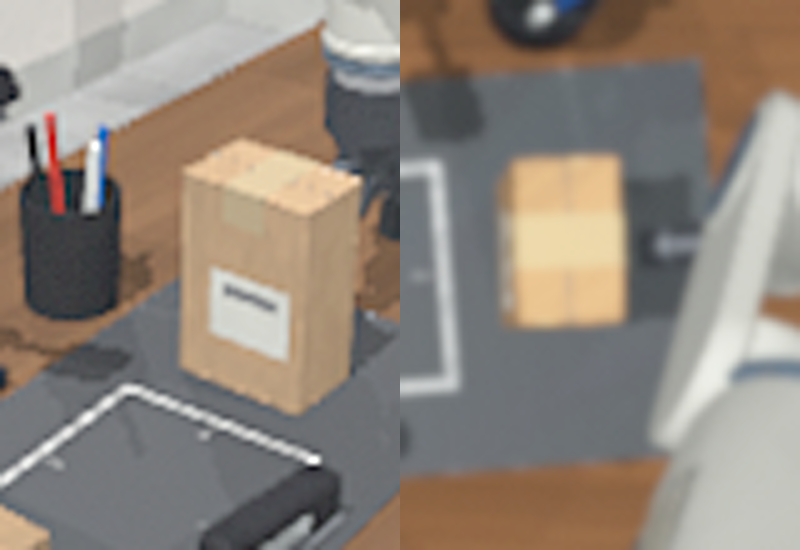

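Top view shows the finger (652–700, 243) lined up with the carton's centre (y≈241), with a clear gap. Now I'll lower fully and settle.

Request:
step_arm(
  motion=[
    {"claw": 85.4, "delta_pos": [0, 0, 15], "turn": 0},
    {"claw": 85.4, "delta_pos": [0, 0, 13], "turn": 0},
    {"claw": 85.4, "delta_pos": [0, 0, 0], "turn": 0},
    {"claw": 85.4, "delta_pos": [0, 0, 0], "turn": 0},
    {"claw": 85.4, "delta_pos": [0, 0, 0], "turn": 0},
  ],
)

```text
clock: 2.67
eef_pos: [558.1, -266.3, 22.7]
tcp_rot: [3.141, -0.001, 0.05]
contact_force: [0.7, -0.3, 0.2]
opening: 1.003
grasp_force: 0.0
```

Request:
step_arm(
  motion=[
    {"claw": 85.4, "delta_pos": [4, -8, 6], "turn": 0},
    {"claw": 85.4, "delta_pos": [0, -8, 0], "turn": 0},
    {"claw": 85.4, "delta_pos": [0, -8, 0], "turn": 0},
    {"claw": 85.4, "delta_pos": [0, -4, 0], "turn": 0},
    {"claw": 85.4, "delta_pos": [0, -4, 0], "turn": 0},
    {"claw": 85.4, "delta_pos": [0, -4, 0], "turn": 0},
    {"claw": 85.4, "delta_pos": [0, -4, 0], "turn": 0},
    {"claw": 85.4, "delta_pos": [0, 0, 0], "turn": 0},
  ],
)

```text
clock: 3.33
eef_pos: [559.3, -224.9, 15.3]
tcp_rot: [-3.141, 0.0, 0.05]
contact_force: [-0.4, -0.6, -0.5]
opening: 1.005
grasp_force: 0.0
```

Run:
```python
from rig import *
s=sense();print(s["clock"],s["eef_pos"],s["tcp_rot"],s["contact_force"],s["wrist_torque"])
```

```text
3.3333 [ 559.28186542 -224.91068435   15.27546371] [-3.14130864e+00  3.27391063e-04  5.01646180e-02] [-0.39052067 -0.55069457 -0.48161112] [-0.1127301   0.03031456 -0.02218081]
```

Request:
step_arm(
  motion=[
    {"claw": 85.4, "delta_pos": [2, -3, 0], "turn": 0},
    {"claw": 85.4, "delta_pos": [0, -3, 0], "turn": 0},
    {"claw": 85.4, "delta_pos": [0, -3, 0], "turn": 0},
    {"claw": 85.4, "delta_pos": [0, -3, 0], "turn": 0},
  ],
)

```text
clock: 3.67
eef_pos: [560.9, -213.5, 15.3]
tcp_rot: [3.142, 0.0, 0.05]
contact_force: [-0.4, -1.4, 1.4]
opening: 0.996
grasp_force: 0.0
```

Run:
```python
from rig import *
s=sense();print(s["clock"],s["eef_pos"],s["tcp_rot"],s["contact_force"],s["wrist_torque"])
```

```text
3.6667 [ 560.85749174 -213.46242543   15.25109473] [3.14155365e+00 4.79405501e-06 4.96609859e-02] [-0.42609575 -1.37657415  1.42472324] [-0.19189534  0.01248788  0.02468631]
```

Request:
step_arm(
  motion=[
    {"claw": 85.4, "delta_pos": [0, -3, 0], "turn": 0},
    {"claw": 85.4, "delta_pos": [0, -3, 0], "turn": 0},
    {"claw": 85.4, "delta_pos": [0, -3, 0], "turn": 0},
    {"claw": 85.4, "delta_pos": [0, -3, 0], "turn": 0},
  ],
)

```text
clock: 4.0
eef_pos: [560.3, -201.3, 15.3]
tcp_rot: [3.142, -0.0, 0.05]
contact_force: [0.4, -2.4, 0.5]
opening: 1.001
grasp_force: 0.0
```

```bash
cat > track.py <<'E'
from rig import *
from h import *
import cv2
P0=np.array([533.56,56.86,.0497]); Q0=np.array([554.6,-135.5,.0162])  # frame, carton at start
def tilted(q,L):  # tilt about the front bottom edge (own y=+35), toward +y
    L=np.array(L,float);c,s=np.cos(q[3]),np.sin(q[3]);y=L[:,1]-35;z=L[:,2].copy()
    L[:,1]=35+c*y+s*z;L[:,2]=-s*y+c*z
    return body(q,L,3)
def pose():
    s=sense();print("t",round(s["clock"],2),np.round(s["eef_pos"],1),"F",np.round(s["contact_force"],1),"M",np.round(s["wrist_torque"],2))
    a=load("pics/side0.pkl");b=grab_frame("side");pickle.dump(b,open("pics/last.pkl","wb"))
    g0,g1=[cv2.cvtColor(i["img"],cv2.COLOR_RGB2GRAY) for i in(a,b)]
    # grid on the front face (own y=+35) and top
    G=[(x,35,z) for x in(-50,-30,-10,10,30,50) for z in(20,40,60,80,100,120,140,160)]+[(x,y,170) for x in(-50,0,50) for y in(-30,0,30)]
    try: q0=np.load("pics/q.npy")
    except OSError: q0=np.r_[Q0,0.]
    u0=proj(a,body(Q0,G,3)).astype(np.float32);u1=proj(b,tilted(q0,G)).astype(np.float32)
    k=dict(winSize=(13,13),maxLevel=2)
    v,st,e=cv2.calcOpticalFlowPyrLK(g0,g1,u0,u1.copy(),flags=cv2.OPTFLOW_USE_INITIAL_FLOW,**k)
    w,s2,_=cv2.calcOpticalFlowPyrLK(g1,g0,v,u0.copy(),flags=cv2.OPTFLOW_USE_INITIAL_FLOW,**k)
    ok=(st[:,0]*s2[:,0]>0)&(np.linalg.norm(w-u0,axis=1)<.5);G=np.array(G)[ok];v=v[ok]
    r=least_squares(lambda q:(proj(b,tilted(q,G))-v).ravel(),q0,x_scale=[10,10,.1,.1],loss="soft_l1",f_scale=.5)
    q=r.x;np.save("pics/q.npy",q);c,s=np.cos(P0[2]),np.sin(P0[2]);d=q[:2]-P0[:2]
    print("n",ok.sum(),"med res",np.median(abs(r.fun)).round(2),"carton frame xy",np.round([c*d[0]+s*d[1],-s*d[0]+c*d[1]],1),"rel yaw",round(q[2]-P0[2],3),"tilt",round(q[3],3))
E
python3 -c "from track import *;pose()"
```

```text
t 4.0 [ 560.3 -201.3   15.3] F [ 0.4 -2.4  0.5] M [-0.2  -0.03 -0.03]
n 46 med res 0.14 carton frame xy [  13.2 -152.5] rel yaw 0.013 tilt 0.031
```

Run:
```python
from h import *
import cv2
T=load("pics/last.pkl")
c=T["img"][140:260,230:340,::-1]
cv2.imwrite("pics/g3.png",cv2.resize(c,None,fx=5,fy=5,interpolation=cv2.INTER_CUBIC))
```

```text
(no output)
```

View pics/g3.png

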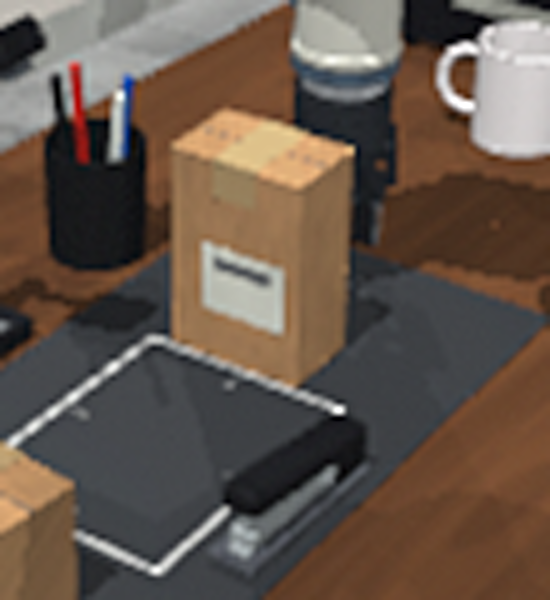

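The carton is still standing and has slid so that its front foot (175,336)–(299,386) lies along the near line (150,338)–(345,410). I'll continue sliding with a small sideways drift.

Request:
step_arm(
  motion=[
    {"claw": 85.4, "delta_pos": [-1, -3, 0], "turn": 0},
    {"claw": 85.4, "delta_pos": [-1, -3, 0], "turn": 0},
    {"claw": 85.4, "delta_pos": [-1, -3, 0], "turn": 0},
    {"claw": 85.4, "delta_pos": [-1, -3, 0], "turn": 0},
    {"claw": 85.4, "delta_pos": [-1, -3, 0], "turn": 0},
    {"claw": 85.4, "delta_pos": [-1, -3, 0], "turn": 0},
  ],
)

```text
clock: 4.55
eef_pos: [553.2, -183.6, 15.3]
tcp_rot: [-3.142, -0.0, 0.05]
contact_force: [0.4, -1.8, 0.6]
opening: 1.001
grasp_force: 0.0
```

```bash
python3 -c "
from track import *;pose()
F=load('pics/last.pkl');print(unproj(F,crop([(175,336),(299,386)],[230,140],5),3))"
```

```text
t 4.55 [ 553.2 -183.6   15.3] F [ 0.4 -1.8  0.6] M [-0.14 -0.08 -0.1 ]
n 41 med res 0.12 carton frame xy [   8.3 -134.2] rel yaw -0.01 tilt 0.035
[[610.98821156 -65.92421045   3.        ]
 [498.06287674 -69.40198351   3.        ]]
```

```bash
cat > t2.py <<'E'
from track import *
def pose2(tilt=False,new=True):
    s=sense();print("t",round(s["clock"],2),np.round(s["eef_pos"],1),"F",np.round(s["contact_force"],1))
    q0=np.load("pics/q.npy"); obs=[]
    for n,G in(("side",[(x,35,z) for x in(-55,-50,-30,-10,10,30,50,55) for z in(0,20,40,60,80,100,120,140,160)]+[(x,y,170) for x in(-50,0,50) for y in(-30,0,30)]),
               ("top",[(x,y,170) for x in(-55,-40,-20,0,20,40,55) for y in(-35,-15,0,15,35)])):
        a=load(f"pics/{n}0.pkl");b=grab_frame(n);pickle.dump(b,open(f"pics/{n}L.pkl","wb"))
        g0,g1=[cv2.cvtColor(i["img"],cv2.COLOR_RGB2GRAY) for i in(a,b)]
        u0=proj(a,body(Q0,G,3)).astype(np.float32);u1=proj(b,tilted(q0,G)).astype(np.float32)
        k=dict(winSize=(13,13),maxLevel=2,flags=cv2.OPTFLOW_USE_INITIAL_FLOW)
        v,st,_=cv2.calcOpticalFlowPyrLK(g0,g1,u0,u1.copy(),**k);w,s2,_=cv2.calcOpticalFlowPyrLK(g1,g0,v,u0.copy(),**k)
        ok=(st[:,0]*s2[:,0]>0)&(np.linalg.norm(w-u0,axis=1)<.5);obs.append((b,v[ok],np.array(G)[ok]))
    c,s=np.cos(P0[2]),np.sin(P0[2])
    for fr in(0,1):
        full=lambda q:np.r_[q[:3],q[3]*fr]
        r=least_squares(lambda q:np.concatenate([(proj(b,tilted(full(q),G))-v).ravel() for b,v,G in obs]),q0,x_scale=[10,10,.1,.1],loss="soft_l1",f_scale=.5)
        q=full(r.x);d=q[:2]-P0[:2];print([len(o[1]) for o in obs],"cost",r.cost.round(2),"frame xy",np.round([c*d[0]+s*d[1],-s*d[0]+c*d[1]],1),"rel yaw",round(q[2]-P0[2],3),"tilt",round(q[3],3))
    np.save("pics/q.npy",q)
E
python3 -c "from t2 import *;pose2()"
```

```text
t 4.6 [ 552.8 -183.1   15.2] F [-0.  -0.4  0.6]
[48, 21] cost 7.55 frame xy [   8.2 -129.6] rel yaw -0.013 tilt 0.0
[48, 21] cost 5.56 frame xy [   8.1 -133.4] rel yaw -0.022 tilt 0.027
```

Request:
step_arm(
  motion=[
    {"claw": 85.4, "delta_pos": [-2, -3, 0], "turn": 0},
    {"claw": 85.4, "delta_pos": [-2, -3, 0], "turn": 0},
    {"claw": 85.4, "delta_pos": [-1, -2, 0], "turn": 0},
    {"claw": 85.4, "delta_pos": [0, 0, 0], "turn": 0},
    {"claw": 85.4, "delta_pos": [0, 8, 0], "turn": 0},
    {"claw": 85.4, "delta_pos": [0, 12, 0], "turn": 0},
    {"claw": 85.4, "delta_pos": [0, 15, 0], "turn": 0},
    {"claw": 85.4, "delta_pos": [0, 0, 0], "turn": 0},
  ],
)

```text
clock: 5.37
eef_pos: [550.4, -214.4, 15.5]
tcp_rot: [3.14, -0.001, 0.049]
contact_force: [-0.1, -1.2, 0.2]
opening: 1.0
grasp_force: 0.0
```

```bash
python3 -c "
from t2 import *;pose2()
F=load('pics/sideL.pkl')
cv2.imwrite('pics/g4.png',cv2.resize(F['img'][170:250,230:330,::-1],None,fx=7,fy=7,interpolation=cv2.INTER_CUBIC))"
```

```text
t 5.37 [ 550.4 -214.4   15.5] F [-0.1 -1.2  0.2]
[47, 26] cost 11.81 frame xy [   7.8 -127.8] rel yaw -0.034 tilt 0.0
[47, 26] cost 11.67 frame xy [   7.8 -128.9] rel yaw -0.036 tilt 0.008
```

View pics/g4.png

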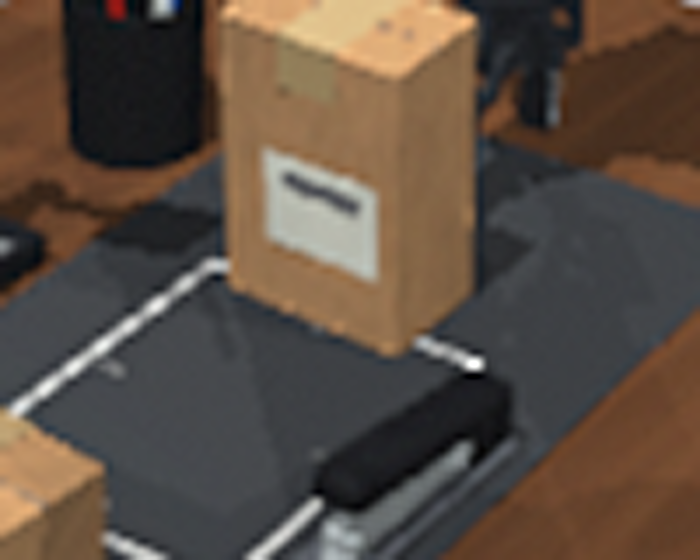

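The foot corners at (230,288) and (395,353) are now inside the near line, which runs from (222,262) to (480,362).

```bash
python3 -c "
from t2 import *
F=load('pics/sideL.pkl')
w=unproj(F,crop([(230,288),(395,353),(222,262),(480,362)],[230,170],7),3)[:,:2]-P0[:2]
c,s=np.cos(P0[2]),np.sin(P0[2]);print(w@np.array([[c,-s],[s,c]]))"
```

```text
[[  62.00342252  -99.35634739]
 [ -42.8543477   -99.50774644]
 [  80.61539966 -117.88323385]
 [ -82.68507021 -118.37868891]]
```

Request:
step_arm(
  motion=[
    {"claw": 85.4, "delta_pos": [4, 5, -30], "turn": 0},
    {"claw": 85.4, "delta_pos": [0, 0, -32], "turn": 0},
    {"claw": 85.4, "delta_pos": [0, 0, -32], "turn": 0},
    {"claw": 85.4, "delta_pos": [0, 0, -30], "turn": 0},
    {"claw": 85.4, "delta_pos": [0, 0, 0], "turn": 0},
    {"claw": 85.4, "delta_pos": [0, -12, 0], "turn": 0},
    {"claw": 85.4, "delta_pos": [0, -12, 0], "turn": 0},
    {"claw": 85.4, "delta_pos": [0, 0, 0], "turn": 0},
  ],
)

```text
clock: 6.13
eef_pos: [551.4, -189.4, 138.0]
tcp_rot: [-3.14, 0.003, 0.05]
contact_force: [-0.2, 0.4, -0.9]
opening: 1.001
grasp_force: 0.0
```

Request:
step_arm(
  motion=[
    {"claw": 85.4, "delta_pos": [0, -5, 0], "turn": 0},
    {"claw": 85.4, "delta_pos": [0, -5, 0], "turn": 0},
    {"claw": 85.4, "delta_pos": [0, -5, 0], "turn": 0},
    {"claw": 85.4, "delta_pos": [0, -4, 0], "turn": 0},
    {"claw": 85.4, "delta_pos": [0, -4, 0], "turn": 0},
    {"claw": 85.4, "delta_pos": [0, -4, 0], "turn": 0},
    {"claw": 85.4, "delta_pos": [0, -4, 0], "turn": 0},
    {"claw": 85.4, "delta_pos": [0, -4, 0], "turn": 0},
  ],
)

```text
clock: 6.8
eef_pos: [551.1, -156.8, 139.4]
tcp_rot: [3.141, -0.0, 0.05]
contact_force: [0.0, -0.7, 0.2]
opening: 1.002
grasp_force: 0.4
```

```bash
python3 -c "
from t2 import *;pose2()"
```

```text
t 6.8 [ 551.1 -156.8  139.4] F [ 0.  -0.7  0.2]
[47, 6] cost 9.13 frame xy [   8.3 -125.6] rel yaw 0.002 tilt 0.0
[47, 6] cost 4.78 frame xy [   7.4 -131.6] rel yaw -0.024 tilt 0.051
```

Contact is high and tilting has begun (0.05 rad). I'll continue pushing over.

Request:
step_arm(
  motion=[
    {"claw": 85.4, "delta_pos": [0, -5, 0], "turn": 0},
    {"claw": 85.4, "delta_pos": [0, -5, 0], "turn": 0},
    {"claw": 85.4, "delta_pos": [0, -5, 0], "turn": 0},
    {"claw": 85.4, "delta_pos": [0, -5, 0], "turn": 0},
    {"claw": 85.4, "delta_pos": [0, -4, 0], "turn": 0},
    {"claw": 85.4, "delta_pos": [0, -4, 0], "turn": 0},
  ],
)

```text
clock: 7.4
eef_pos: [549.6, -128.5, 139.3]
tcp_rot: [-3.142, 0.0, 0.05]
contact_force: [-0.3, 0.1, -1.2]
opening: 1.003
grasp_force: 0.2
```

```bash
python3 -c "
from t2 import *;pose2()"
```

```text
t 7.4 [ 549.6 -128.5  139.3] F [-0.3  0.1 -1.2]
[24, 5] cost 99.93 frame xy [  11.3 -101.8] rel yaw 0.081 tilt 0.0
[24, 5] cost 87.34 frame xy [   6.9 -139.2] rel yaw -0.077 tilt 0.278
```

Request:
step_arm(
  motion=[
    {"claw": 85.4, "delta_pos": [0, -4, 0], "turn": 0},
    {"claw": 85.4, "delta_pos": [0, -4, 0], "turn": 0},
    {"claw": 85.4, "delta_pos": [0, -4, 0], "turn": 0},
    {"claw": 85.4, "delta_pos": [0, -4, 0], "turn": 0},
    {"claw": 85.4, "delta_pos": [0, -4, 0], "turn": 0},
    {"claw": 85.4, "delta_pos": [0, -4, 0], "turn": 0},
    {"claw": 85.4, "delta_pos": [0, -4, 0], "turn": 0},
    {"claw": 85.4, "delta_pos": [0, -4, 0], "turn": 0},
  ],
)

```text
clock: 8.17
eef_pos: [548.0, -96.7, 139.3]
tcp_rot: [-3.142, 0.0, 0.05]
contact_force: [0.4, -0.8, 1.0]
opening: 1.0
grasp_force: 0.0
```

Request:
step_arm(
  motion=[
    {"claw": 85.4, "delta_pos": [0, 0, 0], "turn": 0},
    {"claw": 85.4, "delta_pos": [0, 0, 0], "turn": 0},
    {"claw": 85.4, "delta_pos": [0, 0, 0], "turn": 0},
    {"claw": 85.4, "delta_pos": [0, 0, 0], "turn": 0},
    {"claw": 85.4, "delta_pos": [0, 0, 0], "turn": 0},
    {"claw": 85.4, "delta_pos": [0, 0, 0], "turn": 0},
  ],
)

```text
clock: 8.67
eef_pos: [548.1, -97.3, 139.3]
tcp_rot: [3.142, -0.0, 0.05]
contact_force: [0.7, -0.2, 0.4]
opening: 1.001
grasp_force: 0.0
```

```bash
python3 -c "
from t2 import *
out=[]
for n,x,y in(('side',200,140),('top',195,150)):
    f=grab_frame(n);pickle.dump(f,open(f'pics/{n}E.pkl','wb'))
    out.append(cv2.resize(f['img'][y:y+100,x:x+(100 if n=='side' else 95),::-1],None,fx=4,fy=4,interpolation=cv2.INTER_CUBIC))
cv2.imwrite('pics/g5.png',np.hstack(out))"
```

```text
(no output)
```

View pics/g5.png

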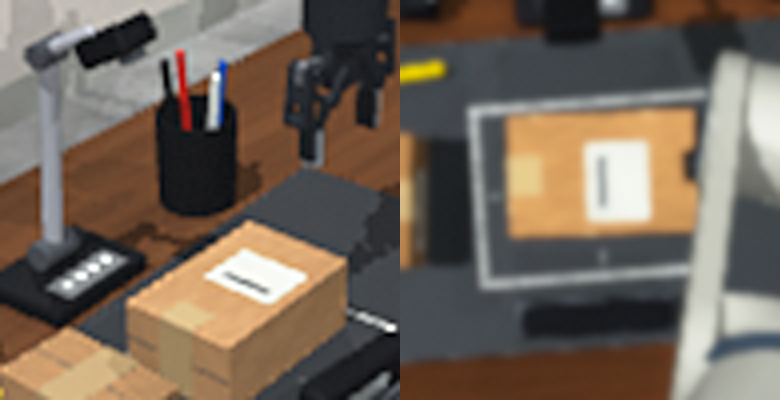

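The carton lies flat: the top view shows it at (507–695, 112–238), inside the frame, with its foot end hidden by the arm. I'll withdraw and verify the position numerically.

Request:
step_arm(
  motion=[
    {"claw": 85.4, "delta_pos": [0, 15, -10], "turn": 0},
    {"claw": 85.4, "delta_pos": [0, 30, -20], "turn": 0},
    {"claw": 85.4, "delta_pos": [0, 35, -15], "turn": 0},
    {"claw": 85.4, "delta_pos": [0, 35, 0], "turn": 0},
    {"claw": 85.4, "delta_pos": [0, 35, 0], "turn": 0},
    {"claw": 85.4, "delta_pos": [0, 35, 0], "turn": 0},
    {"claw": 85.4, "delta_pos": [0, 35, 0], "turn": 0},
    {"claw": 85.4, "delta_pos": [0, 0, 0], "turn": 0},
  ],
)

```text
clock: 9.43
eef_pos: [559.2, -322.6, 184.5]
tcp_rot: [3.139, -0.001, 0.047]
contact_force: [-1.6, -0.6, -0.9]
opening: 1.002
grasp_force: 0.0
```

```bash
python3 -c "
from t2 import *
f=grab_frame('top');im=f['img']
hsv=cv2.cvtColor(im,cv2.COLOR_RGB2HSV)
m=((im[:,:,0].astype(int)>140)&(im[:,:,0].astype(int)-im[:,:,2]>40)).astype(np.uint8)
m[:,:219]=0;m[:,345:]=0;m[:150]=0;m[250:]=0
cs=cv2.findContours(cv2.morphologyEx(m,cv2.MORPH_OPEN,np.ones((3,3))),cv2.RETR_EXTERNAL,cv2.CHAIN_APPROX_NONE)[0]
k=max(cs,key=cv2.contourArea);b=cv2.boxPoints(cv2.minAreaRect(k));print(b)
w=unproj(f,b,73)[:,:2]-P0[:2];c,s=np.cos(P0[2]),np.sin(P0[2]);print((w@np.array([[c,-s],[s,c]])).round(1))
print(sense()['clock'],sense()['eef_pos'])
# nothing else moved: difference vs start outside carton
a=load('pics/top0.pkl')['img']
d=cv2.absdiff(a,im).max(2);print('diff short/stapler/cam/highlighter',[int((d[y0:y1,x0:x1]>60).sum()) for x0,x1,y0,y1 in((170,205,175,225),(220,270,222,238),(220,262,125,160),(172,212,160,176))])"
```

```text
[[222. 177.]
 [269. 177.]
 [269. 208.]
 [222. 208.]]
[[ 74.   72.6]
 [ 61.7 -97.6]
 [-50.3 -89.4]
 [-38.2  80.1]]
9.4833 [ 558.80688502 -319.88255684  184.11403035]
diff short/stapler/cam/highlighter [0, 0, 0, 0]
```

```bash
python3 -c "
from t2 import *
f=grab_frame('top');g=f['img'][:,:,0].astype(float)
def cross(p,i,d):  # from inside, first crossing of 120
    while p[i]>125: i+=d
    return i-d*(125-p[i])/(p[i-d]-p[i])
c,s=np.cos(P0[2]),np.sin(P0[2]);M=np.array([[c,-s],[s,c]])
fr=lambda u:((unproj(f,u,73)[:,:2]-P0[:2])@M).round(1)
cols=np.array([228,234,240,258,264]);rows=np.array([182,190,198,204])
for n,u in(('+x',[(x,cross(g[:,x],185,-1)) for x in cols]),('-x',[(x,cross(g[:,x],203,1)) for x in cols]),
 ('+y',[(cross(g[y],232,-1),y) for y in rows]),('-y',[(cross(g[y],262,1),y) for y in rows])): print(n,fr(u).tolist())"
```

```text
+x [[78.8, 50.4], [79.7, 28.5], [78.9, 6.7], [67.8, -58.0], [65.4, -79.7]]
-x [[-42.5, 58.6], [-44.6, 37.0], [-46.2, 15.4], [-47.0, -49.8], [-48.3, -71.4]]
+y [[56.1, 77.8], [27.1, 80.4], [-1.9, 81.5], [-23.7, 81.1]]
-y [[43.7, -94.2], [14.7, -93.4], [-14.4, -93.6], [-36.0, -91.4]]
```

```bash
python3 -c "
from rig import *
print(sign_off())"
```

```text
the job is handed in; nothing more can be done
None
```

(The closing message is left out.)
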